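# Clip the marker in front of the tall tin

### The job

First swing the steel hook arm out from over the shelf's front guard, at least until it sticks straight out from the shelf. Then take the sprung clip off its little stand and clip it on the guard's top edge in front of the middle of the tall tin, square to the guard, pushed well down so that its rubber jaws grip the guard with their whole length. Leave the tins, bowl, spoons and scoop where they are.

Things in the scene. Friction and masses are not known exactly. Their poses are not given: they have to be found in the camera images.
- guard: Fixed wooden strip at the shelf front, 6 mm thick, 330 mm long, 50 mm high along its slope, leaning 26 degrees (0.45 rad) from vertical towards the robot. Origin: middle of its top edge, 165 mm above the table. z points up the slope out of the edge, y along the edge, x through the thickness (away from the robot and up). Both faces are clear to 45 mm down.
- shelf: The fixed shelf unit, placed and turned anew each time. Origin: on the table below the middle of the guard's edge; x away from the robot, y along the guard, z up. Board top 122 mm above the table; four tins in a row on it, 70 mm apart, centres at x = 102 mm; pegboard upstand behind them at x = 145 mm, 200 mm high.
- tall_tin: The one tall tin: round, aluminium, 56 mm diameter, 105 mm tall, loose in the row of four tins on the shelf (the others are 62 mm tall). Origin: centre of its underside; its z is up, its y axis runs along the guard, its x away from the robot, square to the row. It is the tin to be marked; do not move it.
- short_tin_a: A short round aluminium tin, 56 mm diameter, 62 mm tall, loose on the shelf board, to be left alone. Origin: centre of its underside.
- short_tin_b: Another short round aluminium tin, 56 mm diameter, 62 mm tall, loose on the shelf board, to be left alone. Origin: centre of its underside.
- short_tin_c: A third short round aluminium tin, 56 mm diameter, 62 mm tall, loose on the shelf board, to be left alone. Origin: centre of its underside.
- hook_arm (a joint): Angle (rad) of the steel hook arm on its upright pin at the shelf's left end: 0 = over and along the guard (free end to the guard's -y), growing as the free end swings towards the robot (clockwise from above), 1.57 = straight out from the shelf, stop at 2.4. Light friction (under 1 N at the knob); stays where left. 8 mm bar, 220 mm long, 225 mm above the table, hooked end.
- hook_hinge (a point): Point on the hook arm's upright turning axis, 243 mm above the table.
- hook_knob (a point): Top centre of the round upright steel knob on the hook arm, 120 mm from the turning axis: 16 mm diameter, standing 32 mm above the bar, its top 261 mm above the table. Pinch or push it to swing the arm.
- clip: Sprung steel clip like a big clothes peg: two levers 22 mm wide on a cross pin (10 mm diameter), 50 g, starting upright on the stand's plate. Origin: pin centre. z from jaws to tails, y along the pin, x from jaw to jaw (frame of the +x lever). Squeezing the tails along x (about 9 N) opens the jaws until a stop; 20 to 25 N holds it firmly there. Let go, it springs shut (8 N).
- clip_tails (a point): Point midway between the clip's tail ends, 41 mm above the pin along the clip's z. On a 6 mm plate the tails spread to 40 mm over their outer faces here; at the stop they are 20 mm over their outer faces, which are then flat and parallel from the pin to the ends. With fingertips 7 mm above the pin they are gripped over most of their length.
- clip_pads (a point): Point midway between the clip's rubber jaw pads, 27 mm below the pin along the clip's z. The pads run from 20 to 34 mm below the pin (34 mm is the jaw tips) and lie flat on a 6 mm plate; at the stop they are about 20 mm apart.
- clip_jaw (a joint): Opening angle of the clip's levers (rad): 0 = closed on a 6 mm plate, -0.2 = fully shut on nothing, 0.5 = fully open at the stop.
- clip_stand: Fixed stand: dark wooden foot 50 x 70 x 18 mm with an upright aluminium plate 6 mm thick and 60 mm wide in its middle, top edge 62 mm above the table. Origin: centre of the underside; x through the plate's thickness, y along its edge, z up. The clip sits on the middle of that edge with its pin 12 mm above it, its x along the stand's x.
- bowl: Red ceramic bowl, 110 mm across, 50 mm high, loose on the table, to be left alone. Origin: centre of the underside.
- spoons: Set of three steel measuring spoons on a ring, about 125 mm long, 12 mm high, loose on the table, to be left alone. Origin: under the ring's centre.
- scoop: White plastic scoop, about 160 mm long, 34 mm high, loose on the table, to be left alone. Origin: underside of its neck.
Things that resemble listed ones, but are neither listed nor needed, are in the scene too. Leave any blue look-alike of the tall_tin alone.

How it is judged (in metres and radians):
On the way, in this order (a step that is already met when the one before it is completed fails the run):
1. the hook arm is swung out from the guard (joint above 1.4 rad) (value of joint hook_arm above 1.4 rad), for 0.2 s.
2. the clip is taken off its stand (more than 60 mm from where it sat) (distance of clip from where it was at the start of the episode above 0.06 m), for 0.1 s.
At the end, for the whole second after the job is handed in: Hook arm at 1.4 rad or more; clip released, at rest, closed on the guard (jaw angle within 0.1 of 0, over 2 N), centred within 4 mm, pin 3 to 20 mm above the edge, within 20 mm of the tall tin's middle along the guard, within 0.15 rad of its slope and 0.2 rad of its edge (value of joint hook_arm above 1.4 rad and x of clip in the frame of guard between -0.004 and 0.004 m and z of clip in the frame of guard between 0.003 and 0.02 m and y of clip in the frame of tall_tin between -0.02 and 0.02 m and angle between the z axis of clip and the z axis of guard, either way round below 0.15 rad and angle between the y axis of clip and the y axis of guard, either way round below 0.2 rad and value of joint clip_jaw between -0.1 and 0.1 rad and contact force between clip and guard above 2 N and linear speed of clip below 0.02 m/s); the robot touches nothing.
It fails at once if a tin moved by more than 20 mm (distance of any of tall_tin, short_tin_a, short_tin_b, short_tin_c from where it was at the start of the episode above 0.02 m).
It fails at once if the bowl, spoons or scoop moved by more than 20 mm (distance of any of bowl, spoons, scoop from where it was at the start of the episode above 0.02 m).
It also fails if it takes over 58 s, if anything falls off the work surface, if the arm or the gripper's body presses on something with over 40 N, if the wrist force passes 120 N, or if a joint passes its speed limit or range.

### The arm

A 6-joint arm with a two-finger parallel gripper is mounted at the origin on the work surface. World frame = base frame: x ahead of the robot, y to its left, z up, the work surface at z = 0. Lengths are in mm, angles in rad, forces in N, time in s.
With the tool pointing down it reaches from about 300 to 875 mm from the base axis. Payload 6.4 kg.
Tool frame: the origin (TCP) lies at the very end of the fingers, on their centre line; the grasp point (between the pads) lies 19 mm behind it; z points along the fingers, y is the line along which they close (so a half turn about z gives the same grasp; the last joint's range is limited). The gripper opens to 88 mm and grips with 3 to 60 N. Pads are 18 mm wide; open, the fingers measure 123 mm over their backs; the gripper's body (75 mm by 187 mm) begins 45 mm behind the grasp point.
Start: joints at [-1.492, 0.181, 1.607, -0, 1.354, -0.206], TCP at [161.571, -551.848, 201.214] pointing down, gripper open.
Joint ranges: [-2.99, 2.99], [-0.89, 2.07], [0.3, 2.58], [-1.14, 4.28], [0, 2.63], [-3.12, 3.12]. Speed limits (rad/s): [2.57, 2.57, 3.01, 3.14, 3.14, 3.14].

### API

Orientations are given as [roll, pitch, yaw] about the fixed x, y, z axes, in that order (R = Rz(yaw) Ry(pitch) Rx(roll)).
In Python, from bench import monitor, imaging, arm gives the robot as it stands. The module is installed in compiled form; this text tells all that it offers.
- The arm moves only by the tool apply_moves, never from a script. Its argument "increments" is one flat list of numbers, 7 for each row, row after row: the opening in per cent of the stroke, from 0 (shut) to 100 (fully open), then the shift along the tool's x, y, z in mm, then the turn, a rotation vector about the tool's x, y, z in degrees. A call has 1 to 20 rows; each row shifts and turns the commanded pose from where the row before left it, along the tool's axes as they then stand; what a row does not reach is not made up. A row lasts 1/8 s, in which the tool goes at most 62.5 mm and 10.7 degrees, less where a joint would pass 70% of its speed; a pose out of reach is approached as far as the arm can. A call is refused whole if a number of a shift passes 62.5 or a number of a turn 10.7, either way. A call with a gripper value outside its range is refused whole. The fingers move at their own pace and stop on an object; "grip_force" is the grip in N (left out, the last holds). Time passes only in rows, so rows that do not move let the fingers close. It gives the time, the measured TCP pose, the force, the opening and the grip force at its end, in the units of the state.
- monitor.sense(): the state, without advancing time (a new reading comes with each control period).
- imaging.grab_frame(name): name is "scene" or "side" or "wrist"; returns a dict with "frame" (480x640x3 uint8, red, green, blue), "depth" (480x640 float32, mm along the optical axis (not along the pixel's ray), 0 where there is no reading), "vertical_fov" (degrees; the focal length in pixels is half the picture's height over the tangent of half this angle, whatever the lens; pixels are square), "cx", "cy" (the principal point, pixels), "origin" and "rotation" of the camera in the world; the wrist camera has in their place "hand_eye" (4x4, takes a point from camera to tool coordinates, whose origin is the TCP and whose axes are the flange's). Camera axes: x right, y down, z forward; pixel columns grow to the right and rows downward; lengths in mm; the calibration is good to about 2 mm. A picture is of the moment at which its call begins: read the wrist's pose just before it.
- arm.sign_off(): hands the job in; it is judged then, once.
Trained networks look in a picture, given as the dict that the camera call returned (one of the last four; its "shot" number tells which), for a name from the list of things; names that differ only in an ending like _2 or _b are one class to them, and where a whole thing is asked for, a point or a joint stands for the part that bears it (a point fixed in the world has none). Each returns a list of dicts, best first, with "confidence" (0 to 1); they miss things now and then, are a little off and sometimes report something else, mostly with a low value. They report only what shows in the picture. A call takes as long as a camera call. They do not tell look-alikes from the thing itself.
- imaging.search_frame(label, picture): "at" ([x, y, z] in mm, in the coordinates of the camera as it stood for that picture, good to about 4 mm: the middle of the surface that is visible of it).
The state is a dict: "t": time; "joints": joint angles; "joint_vel": joint speeds; "effort": joint torques, N m; "tool_pos": TCP position; "orientation": TCP orientation; "force": force on the tool from outside, world axes, zero at the start; "torque": the same for the moment, N m; "width": finger opening in mm; "grasp_force": force on a finger pad.
Only numpy, scipy, OpenCV 4.12 (cv2) and the standard library are available. Lean on these libraries where they do the work, as an engineer would, in place of code of your own. Each camera call takes 0.05 s, during which the arm holds its last target. There are 200 camera calls.

## Working session

There is one attempt and no reset: what is moved stays moved. The work goes in short steps, Python scripts to look and compute and a tool call to move; the robot and the scene stay as the last step left them, time stands still between calls to the robot, and variables do not carry over. Pictures are saved under pics/ and viewed, at most 10 in all, crops included, and the job is handed in when it is done.

Besides the shell and the picture viewer there is one more tool, called after ">>>" as name(argument=value, ...) on one line, values as JSON. apply_moves: Moves the arm, as the interface text tells. Its arguments: {"type":"object","properties":{"increments":{"type":"array","items":{"type":"number"}},"grip_force":{"type":"number"}},"required":["increments"]}

```bash
mkdir -p pics
cat > h.py <<'E'
import numpy as np, cv2
from bench import monitor, imaging, arm
from scipy.spatial.transform import Rotation as Rn
def cam(p, st=None):
    if 'origin' in p and p.get('origin') is not None:
        return np.array(p['rotation'],float).reshape(3,3), np.array(p['origin'],float)
    H=np.array(p['hand_eye'],float).reshape(4,4); R=Rn.from_euler('xyz',st['orientation']).as_matrix()
    return R@H[:3,:3], R@H[:3,3]+np.array(st['tool_pos'])
def shot(n,save=None):
    st=monitor.sense(); p=imaging.grab_frame(n); p['RT']=cam(p,st)
    if save: cv2.imwrite('pics/'+save,p['frame'][:,:,::-1])
    return p
def find(p,l):
    R,o=p['RT']; 
    return [(round(d['confidence'],2),(R@np.array(d['at'])+o).round(1).tolist()) for d in imaging.search_frame(l,{k:v for k,v in p.items() if k!='RT'})]
def cloud(p):
    f=240/np.tan(np.radians(p['vertical_fov'])/2); v,u=np.mgrid[:480,:640]; d=p['depth'].astype(float)
    R,o=p['RT']; P=np.stack([(u-p['cx'])/f*d,(v-p['cy'])/f*d,d],-1)@R.T+o; P[d==0]=np.nan; return P
def pix(p,X):
    R,o=p['RT']; f=240/np.tan(np.radians(p['vertical_fov'])/2); c=R.T@(np.array(X,float)-o); return c[0]/c[2]*f+p['cx'],c[1]/c[2]*f+p['cy']
E
python3 - <<'E'
from h import *
s=monitor.sense(); print({k:np.round(v,3).tolist() for k,v in s.items()})
for n in ['scene','side']:
    p=shot(n,n+'0.png'); print(n,p['RT'][1],p['RT'][0][:,2])
    for l in ['guard','shelf','tall_tin','hook_arm','hook_hinge','hook_knob','clip','clip_tails','clip_pads','clip_stand']: print(l,[ (x,[round(float(a)) for a in pix(p,x[1])]) for x in find(p,l)[:3]])
E
```

```text
{'t': 0.0, 'joints': [-1.492, 0.182, 1.608, -0.0, 1.354, -0.206], 'joint_vel': [0.001, 0.0, 0.0, 0.0, 0.001, -0.0], 'effort': [-0.0, -43.387, -34.185, 0.07, 0.038, -0.0], 'tool_pos': [161.504, -551.235, 200.326], 'orientation': [-3.14, -0.0, 0.285], 'force': [0.67, 0.12, -0.081], 'torque': [0.005, 0.017, -0.006], 'grasp_force': 0.0, 'width': 87.743}Traceback (most recent call last):
  File "<stdin>", line 4, in <module>
  File "h.py", line 10, in shot
    st=monitor.sense(); p=imaging.grab_frame(n); p['RT']=cam(p,st)
                                                         ~~~^^^^^^
  File "h.py", line 6, in cam
    return np.array(p['rotation'],float).reshape(3,3), np.array(p['origin'],float)
           ~~~~~~~~~~~~~~~~~~~~~~~~~~~~~~~~~~~~~^^^^^
ValueError: cannot reshape array of size 3 into shape (3,3)
```

```bash
sed -i "s/return np.array(p\['rotation'\],float).reshape(3,3)/return Rn.from_euler('xyz',p['rotation']).as_matrix()/" h.py
python3 - <<'E'
from h import *
for n in ['scene','side']:
    p=shot(n,n+'0.png'); print(n,p['rotation'],p['RT'][1],p['RT'][0][:,2],p['vertical_fov'])
    for l in ['guard','shelf','tall_tin','hook_arm','hook_hinge','hook_knob','clip','clip_tails','clip_pads','clip_stand']: print(l,[ (x,[round(float(a)) for a in pix(p,x[1])]) for x in find(p,l)[:3]])
    P=cloud(p); print('table',np.nanpercentile(P[...,2],[2,20,50]))
E
```

```text
scene [-2.45101644 -0.008495    0.79705368] [1119.43641422 -523.39119467 1066.85445169] [-0.45105678  0.44981782 -0.77085129] 55.86136828252695
guard [((0.57, [574.8, -8.1, 149.6]), [313, 245])]
shelf [((0.77, [677.5, -6.3, 126.4]), [341, 273])]
tall_tin [((0.64, [605.9, 290.9, 104.0]), [393, 206]), ((0.62, [651.4, 113.9, 214.0]), [368, 220]), ((0.56, [773.1, 306.7, 81.8]), [441, 240])]
hook_arm [((0.88, [518.7, 75.3, 224.4]), [321, 198])]
hook_hinge [((0.89, [517.0, 75.0, 230.4]), [320, 196])]
hook_knob [((0.6, [515.2, 72.5, 226.8]), [319, 197])]
clip [((0.5, [455.2, -305.8, 87.9]), [196, 297]), ((0.16, [518.8, 75.2, 228.8]), [321, 197])]
clip_tails [((0.56, [453.7, -308.5, 91.8]), [194, 296])]
clip_pads [((0.75, [461.3, -309.4, 87.4]), [196, 299]), ((0.69, [653.1, 115.7, 213.7]), [369, 220])]
clip_stand [((0.93, [461.2, -315.9, 15.2]), [199, 316])]
table [-7.55829454e+02 -5.83773023e+02 -4.48599972e-01]
side [-2.11328065 -0.02327228 -0.36692495] [ 230.65363781 -915.26805859  763.20589647] [ 0.31845495  0.79511067 -0.51612543] 51.851060180853494
guard [((0.6, [568.8, -41.5, 151.2]), [319, 259]), ((0.55, [628.9, 108.0, 197.3]), [321, 209]), ((0.19, [449.3, -324.2, 19.8]), [311, 408])]
shelf [((0.95, [669.5, -89.7, 121.2]), [368, 273])]
tall_tin [((0.89, [625.7, 108.9, 194.4]), [320, 210]), ((0.75, [596.9, 277.7, 100.2]), [289, 215]), ((0.62, [829.4, 104.9, 100.2]), [390, 230])]
hook_arm []
hook_hinge [((0.39, [507.4, 68.6, 232.3]), [279, 210]), ((0.38, [448.9, -309.5, 83.9]), [309, 378])]
hook_knob [((0.91, [507.6, 67.2, 227.0]), [279, 212]), ((0.67, [454.2, -312.7, 85.1]), [312, 378])]
clip [((0.8, [457.0, -314.5, 81.9]), [314, 379])]
clip_tails [((0.75, [445.4, -307.4, 81.2]), [306, 379])]
clip_pads [((0.9, [452.1, -311.1, 82.1]), [311, 379])]
clip_stand [((0.64, [448.5, -323.1, 20.5]), [311, 407])]
table [-332.03230919   -1.29788032   66.24105033]
```

View pics/scene0.png

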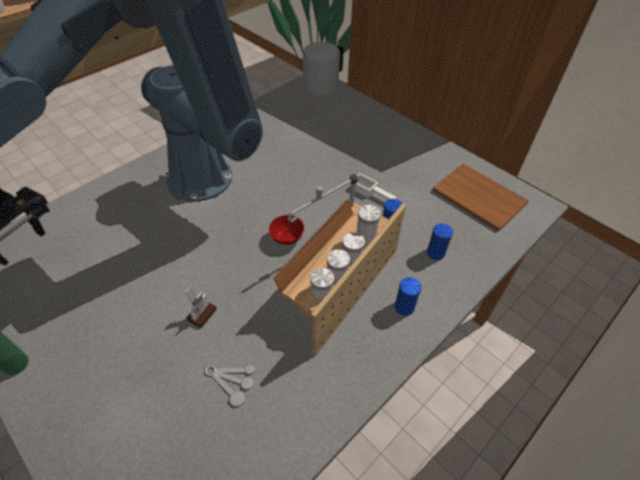

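View pics/side0.png

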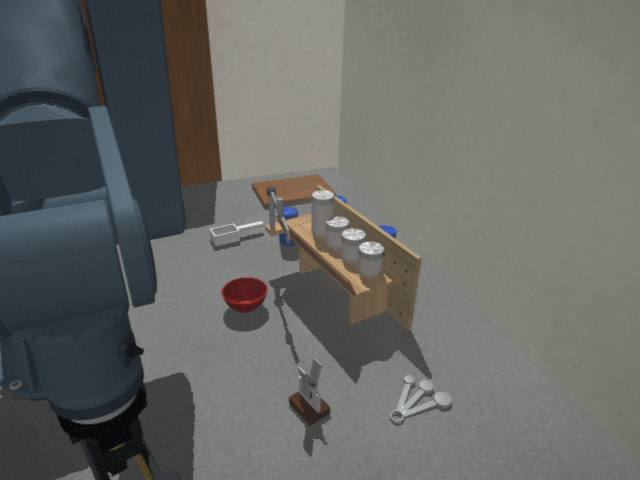

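Run:
```python
from h import *
for n in ['scene','side']:
    p=shot(n); P=cloud(p); F=p['frame'].astype(int)
    roi=(P[...,0]>400)&(P[...,0]<850)&(P[...,1]>-250)&(P[...,1]<300)
    for lo,hi,l in [(178,190,'short'),(219,231,'z225'),(234,275,'high')]:
        m=(roi&(P[...,2]>lo)&(P[...,2]<hi)).astype(np.uint8)
        k,L,S,C=cv2.connectedComponentsWithStats(m)
        for i in range(1,k):
            if S[i,4]>8:
                Q=P[L==i]; print(n,l,S[i].tolist(),Q.mean(0).round(1),Q.min(0).round(),Q.max(0).round(), F[L==i].mean(0).round())
    c=(P[...,0]>400)&(P[...,0]<520)&(P[...,1]>-380)&(P[...,1]<-250)
    for lo,hi in [(12,25),(40,60),(60,80),(80,125)]:
        Q=P[c&(P[...,2]>lo)&(P[...,2]<hi)]; 
        if len(Q): print(n,'clip',lo,len(Q),Q.mean(0).round(1),Q.min(0).round(),Q.max(0).round(), cv2.minAreaRect(Q[:,:2].astype(np.float32)))
    v,u=pix(p,[457,-312,80])[::-1]; v=int(v);u=int(u)
    cv2.imwrite(f'pics/clip_{n}.png',cv2.resize(p['frame'][v-40:v+40,u-50:u+50,::-1],None,fx=6,fy=6,interpolation=3))
```

```text
scene short [350, 189, 5, 4, 16] [528.7 189.7 183.5] [521. 186. 178.] [534. 195. 188.] [79. 77. 75.]
scene short [312, 208, 94, 113, 232] [719.8   8.3 183.9] [ 677. -173.  178.] [753. 238. 190.] [109.  90.  67.]
scene short [358, 225, 21, 8, 57] [655.7 111.1 184.5] [629.  99. 178.] [671. 141. 190.] [102.  95.  92.]
scene short [343, 232, 22, 19, 320] [656.8  57.  183.5] [628.  30. 178.] [684.  87. 189.] [190. 182. 177.]
scene short [327, 249, 23, 20, 347] [669.1 -11.3 183.4] [640. -38. 178.] [696.  18. 188.] [193. 185. 181.]
scene short [311, 268, 23, 21, 380] [682.3 -80.  183.5] [ 653. -108.  178.] [710. -51. 189.] [179. 172. 168.]
scene z225 [289, 179, 69, 39, 220] [517.7  84.8 226.7] [502. -24. 219.] [539. 195. 231.] [124. 121. 118.]
scene z225 [358, 205, 23, 18, 315] [644.1 124.8 226.2] [614.  98. 219.] [671. 155. 230.] [181. 174. 170.]
scene high [317, 186, 6, 11, 60] [517.7  71.2 252.1] [509.  64. 237.] [525.  83. 264.] [109. 107. 104.]
scene clip 12 284 [ 464.8 -307.9   17.6] [ 437. -346.   12.] [ 487. -266.   24.] ((455.65911865234375, -306.20672607421875), (51.43182373046875
[... 1672 characters left out ...]
7.8] [ 418. -348.   12.] [ 483. -273.   25.] ((449.05755615234375, -308.60174560546875), (49.07990646362305, 72.17103576660156), 19.25984001159668)
side clip 40 176 [ 448.8 -316.5   50.7] [ 438. -338.   40.] [ 463. -280.   60.] ((447.68646240234375, -310.00311279296875), (17.532093048095703, 58.461273193359375), 31.172109603881836)
side clip 60 183 [ 451.1 -313.4   70.7] [ 439. -337.   60.] [ 464. -279.   80.] ((449.6042175292969, -308.46966552734375), (22.005117416381836, 61.34375762939453), 21.871854782104492)
side clip 80 258 [ 453.5 -308.4   98.7] [ 429. -324.   80.] [ 472. -292.  116.] ((450.8739318847656, -308.0364990234375), (41.17953109741211, 23.512575149536133), 15.838716506958008)
```

```bash
cat >> h.py <<'E'
def Rt(yaw,tilt=0): return Rn.from_euler('z',yaw)*Rn.from_euler('x',np.pi)*Rn.from_euler('x',tilt)
def to(pos,rot=None):
    """remaining shift in current tool axes (mm), turn rotvec in deg"""
    s=monitor.sense(); R=Rn.from_euler('xyz',s['orientation'])
    print('t',round(s['t'],2),'at',np.round(s['tool_pos'],1),'shift',R.inv().apply(np.array(pos)-s['tool_pos']).round(1),'turn',None if rot is None else np.degrees((R.inv()*rot).as_rotvec()).round(2),'width',round(s['width'],1),'F',np.round(s['force'],1))
E
python3 - <<'E'
from h import *
to([513,70,340],Rt(1.48))
E
```

```text
t 1.25 at [ 161.6 -551.9  201.2] shift [ 512.  -498.1 -138.8] turn [  0.     0.   -68.48] width 88.1 F [-0.  -0.6  0.2]
```

View pics/clip_side.png

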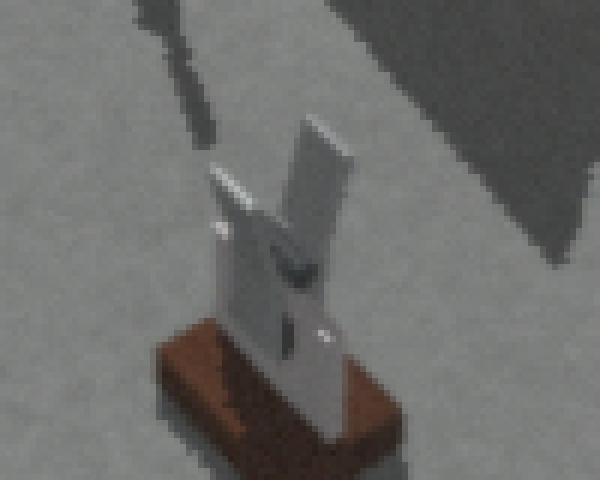

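>>> apply_moves(increments=[100, 36, -36, -20, 0, 0, 0, 100, 36, -36, -20, 0, 0, 0, 100, 36, -36, -20, 0, 0, 0, 100, 36, -36, -20, 0, 0, 0, 100, 36, -36, -20, 0, 0, 0, 100, 37, -35, -20, 0, 0, 0, 100, 37, -35, -19, 0, 0, 0, 100, 37, -35, 0, 0, 0, 0, 100, 37, -35, 0, 0, 0, 0, 100, 37, -35, 0, 0, 0, 0, 100, 37, -35, 0, 0, 0, 0, 100, 37, -36, 0, 0, 0, 0, 100, 37, -36, 0, 0, 0, 0, 100, 37, -36, 0, 0, 0, 0])

```text
t: 3.0
tool_pos: [514.7, 71.9, 340.4]
orientation: [3.141, -0.001, 0.285]
force: [0.9, -0.5, 0.6]
width: 88.3
grasp_force: 0.0
```

>>> apply_moves(increments=[100, 0, 0, 0, 0, 0, -9, 100, 0, 0, 0, 0, 0, -9, 100, 0, 0, 0, 0, 0, -9, 100, 0, 0, 0, 0, 0, -9, 100, 0, 0, 0, 0, 0, -9, 100, 0, 0, 0, 0, 0, -9, 100, 0, 0, 0, 0, 0, -9, 100, 0, 0, 0, 0, 0, -5.5, 100, 0, 0, 0, 0, 0, 0])

```text
t: 4.12
tool_pos: [513.9, 70.3, 340.2]
orientation: [3.142, -0.0, 1.479]
force: [0.2, 0.5, -0.2]
width: 88.0
grasp_force: 0.0
```

Run:
```python
from h import *
to([513,70,340],Rt(1.48))
p=shot('wrist','w1.png'); P=cloud(p); print(p['RT'][1],p['RT'][0][:,2],p['vertical_fov'])
for l in ['hook_knob','hook_hinge','guard','tall_tin']: print(l,[(x,[round(float(a)) for a in pix(p,x[1])]) for x in find(p,l)[:3]])
roi=(P[...,0]>400)&(P[...,0]<850)&(P[...,1]>-250)&(P[...,1]<300)
for lo,hi,l in [(178,190,'short'),(219,231,'z225'),(236,275,'high')]:
    k,L,S,C=cv2.connectedComponentsWithStats((roi&(P[...,2]>lo)&(P[...,2]<hi)).astype(np.uint8))
    for i in range(1,k):
        if S[i,4]>60: Q=P[L==i]; print(l,S[i].tolist(),Q.mean(0).round(1),Q.min(0).round(),Q.max(0).round())
```

```text
t 4.12 at [513.9  70.3 340.2] shift [-0.3 -0.9  0.2] turn [ 0.   -0.   -0.03] width 88.0 F [ 0.2  0.5 -0.2]
[522.95202459 149.76854006 523.60705957] [-0.02792059 -0.30635749 -0.95150698] 61.596915207490326
hook_knob [((0.97, [523.0, 122.8, 228.5]), [326, 145])]
hook_hinge [((0.82, [516.5, 121.0, 230.5]), [317, 149]), ((0.41, [456.4, -302.2, 82.8]), [304, 451])]
guard []
tall_tin [((0.97, [800.6, 106.4, 107.9]), [604, 125]), ((0.71, [632.6, 131.1, 230.2]), [481, 119]), ((0.45, [446.4, -298.9, 89.2]), [296, 453])]
short [509, 0, 20, 100, 700] [676.9 179.5 184.2] [670. 140. 178.] [685. 213. 190.]
short [436, 87, 30, 66, 252] [620.1 131.7 184. ] [615. 103. 178.] [635. 154. 190.]
short [527, 128, 29, 223, 1341] [706.5  20.7 184. ] [ 688. -101.  178.] [729. 118. 190.]
short [450, 169, 67, 64, 3341] [654.4  59.6 183.7] [627.  30. 178.] [683.  87. 187.]
short [464, 243, 63, 59, 2852] [667.2  -8.6 183.6] [640. -39. 178.] [696.  18. 186.]
short [490, 309, 46, 44, 1054] [690.4 -68.  183.5] [666. -97. 178.] [709. -51. 186.]
z225 [307, 49, 31, 161, 1660] [521.4 134.1 228.1] [509.  76. 219.] [536. 187. 231.]
z225 [450, 81, 83, 83, 5252] [641.3 127.9 226.7] [614.  99. 219.] [670. 155. 229.]
z225 [316, 236, 11, 87, 875] [509.8  19.2 227.9] [502. -25. 220.] [517.  55. 230.]
high [310, 207, 23, 30, 562] [515.4  74.6 256.8] [507.  65. 236.] [523.  81. 263.]
```

View pics/w1.png

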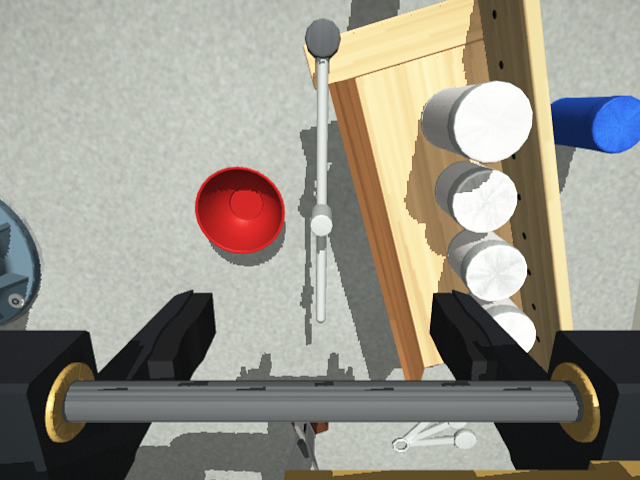

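>>> apply_moves(increments=[100, 2.8, 0.8, 20, 0, 0, 0, 100, 0, 0, 25, 0, 0, 0, 100, 0, 0, 25, 0, 0, 0, 100, 0, 0, 20, 0, 0, 0, 100, 0, 0, 12, 0, 0, 0, 20, 0, 0, 0, 0, 0, 0, 10, 0, 0, 0, 0, 0, 0, 5, 0, 0, 0, 0, 0, 0, 5, 0, 0, 0, 0, 0, 0, 5, 0, 0, 0, 0, 0, 0, 5, 0, 0, 0, 0, 0, 0], grip_force=15)

```text
t: 5.75
tool_pos: [515.1, 72.9, 238.3]
orientation: [3.141, -0.0, 1.48]
force: [-0.5, -0.4, 0.2]
width: 30.3
grasp_force: 0.0
```

>>> apply_moves(increments=[5, 0, 0, 0, 0, 0, 0, 5, 0, 0, 0, 0, 0, 0, 5, 0, 0, 0, 0, 0, 0, 5, 0, 0, 0, 0, 0, 0, 5, 0.2, -4, 0, 0, 0, 2, 5, 0.2, -4, 0, 0, 0, 2])

```text
t: 6.5
tool_pos: [506.8, 74.2, 238.2]
orientation: [-3.141, 0.0, 1.408]
force: [-0.3, -0.8, -0.2]
width: 3.8
grasp_force: 0.0
```

Run:
```python
from h import *
p=shot('wrist','w2.png'); P=cloud(p)
roi=(P[...,0]>400)&(P[...,0]<850)&(P[...,1]>-250)&(P[...,1]<300)
for lo,hi,l in [(219,231,'z225'),(236,275,'high')]:
    k,L,S,C=cv2.connectedComponentsWithStats((roi&(P[...,2]>lo)&(P[...,2]<hi)).astype(np.uint8))
    for i in range(1,k):
        if S[i,4]>60: Q=P[L==i]; print(l,S[i].tolist(),Q.mean(0).round(1),Q.min(0).round(),Q.max(0).round())
```

```text
z225 [298, 24, 51, 244, 3817] [521.3 135.  228. ] [508.  76. 219.] [537. 187. 231.]
z225 [519, 54, 121, 126, 12113] [639.7 128.3 226.6] [614.  98. 219.] [667. 155. 230.]
high [320, 261, 35, 48, 1031] [514.9  77.6 253.1] [507.  68. 236.] [523.  82. 275.]
```

View pics/w2.png

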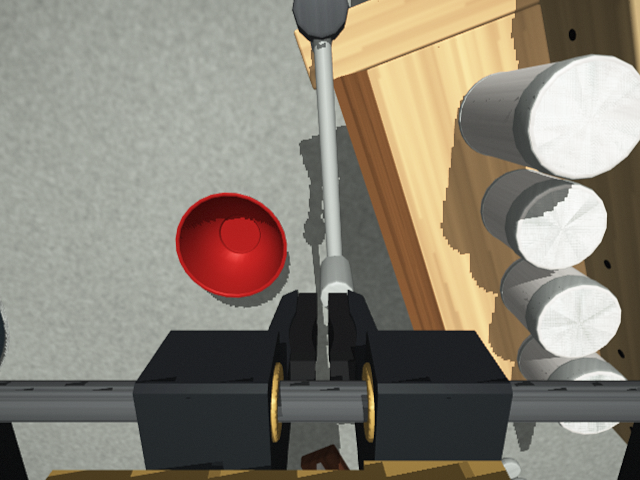

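Run:
```python
from h import *
s=monitor.sense(); print(np.round(s['tool_pos'],1),np.round(s['orientation'],3),s['width'])
p=shot('wrist'); P=cloud(p); H=np.array(p['hand_eye']);print(H.round(3), p['cx'],p['cy'])
R=Rn.from_euler('xyz',s['orientation'])
print('tcp px',pix(p,s['tool_pos']))
for v,u in [(270,337),(285,337),(290,340),(298,340),(305,340),(320,340),(300,292),(320,300),(345,310),(345,340),(298,358)]:
    print(v,u,p['depth'][v,u].round(),P[v,u].round(1), 'tool',R.inv().apply(P[v,u]-s['tool_pos']).round(1),p['frame'][v,u])
```

```text
[506.4  74.4 238.2] [-3.141 -0.     1.407] 3.9641689799398026
[[   0.      -0.951   -0.308   80.14 ]
 [   1.       0.       0.       1.724]
 [  -0.      -0.308    0.951 -183.365]
 [   0.       0.       0.       1.   ]] 322.23445978521676 236.05639782818974
tcp px (np.float64(318.7179193084855), np.float64(276.15441738237087))
270 337 187.0 [516.1  80.4 248.2] tool [  7.5   8.6 -10. ] [156 161 157]
285 337 176.0 [515.4  78.4 260.2] tool [  5.4   8.2 -22. ] [220 225 219]
290 340 177.0 [516.3  75.8 260.1] tool [  3.    9.6 -21.9] [213 218 212]
298 340 156.0 [516.4  82.  280.1] tool [  9.1   8.6 -41.9] [29 29 29]
305 340 151.0 [516.2  81.9 285.6] tool [  9.    8.4 -47.4] [28 28 29]
320 340 142.0 [515.7  81.5 295.9] tool [  8.5   8.  -57.7] [29 28 29]
300 292 152.0 [498.6  86.4 284.6] tool [ 10.5  -9.7 -46.4] [32 34 38]
320 300 139.0 [502.2  85.  298.1] tool [  9.7  -5.9 -59.9] [27 28 29]
345 310 126.0 [505.9  83.8 312.5] tool [  9.1  -2.1 -74.3] [26 26 26]
345 340 126.0 [515.1  82.  312.2] tool [  8.9   7.3 -74. ] [27 27 28]
298 358 153.0 [523.3  82.6 283.5] tool [ 10.8  15.3 -45.3] [33 34 37]
```

Run:
```python
from h import *
s=monitor.sense()
ims=[]
for n in ['scene','side']:
    p=shot(n); u,v=map(int,pix(p,s['tool_pos'])); print(n,u,v, 'knobtop',pix(p,[515,73,261]),'off',u-50,v-50)
    c=cv2.resize(np.ascontiguousarray(p['frame'][v-50:v+40,u-50:u+50,::-1]),None,fx=4,fy=4,interpolation=cv2.INTER_CUBIC); cv2.drawMarker(c,(202,202),(0,0,255)); ims.append(c)
cv2.imwrite('pics/c2.png',np.hstack(ims))
```

```text
scene 317 192 knobtop (np.float64(319.1919474946142), np.float64(187.65631516404625)) off 267 142
side 277 206 knobtop (np.float64(280.86229022947805), np.float64(197.7070708357364)) off 227 156
```

View pics/c2.png

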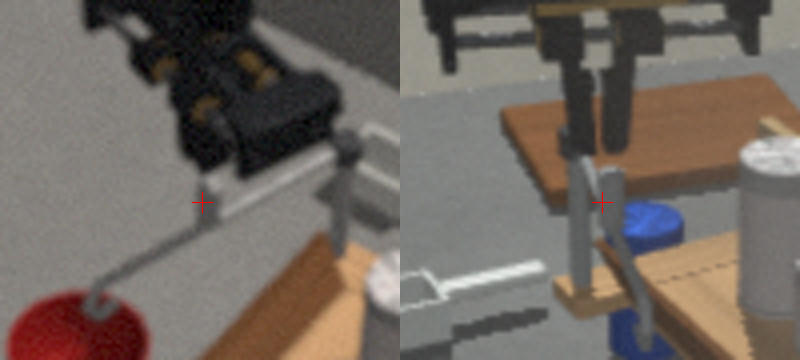

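Run:
```python
from h import *
s=monitor.sense(); R=Rn.from_euler('xyz',s['orientation'])
for n in ['scene','side','wrist']:
    p=shot(n); P=cloud(p); T=R.inv().apply((P-s['tool_pos']).reshape(-1,3)).reshape(P.shape)
    m=(np.abs(T[...,0])<25)&(np.abs(T[...,1])<40)&(T[...,2]<-24)&(T[...,2]>-110)&(p['frame'].max(-1)<75)
    Q=T[m]
    for a in range(-110,-24,10):
        q=Q[(Q[:,2]>=a)&(Q[:,2]<a+10)]
        if len(q): print(n,a,len(q),'x',np.percentile(q[:,0],[2,98]).round(1),'y',np.percentile(q[:,1],[2,50,98]).round(1),'zmax',q[:,2].max().round(1))
```

```text
scene -110 14 x [-23.8  -5.6] y [-11.6  31.2  34.2] zmax -101.1
scene -100 1 x [-10.5 -10.5] y [21.5 21.5 21.5] zmax -90.9
scene -90 5 x [-10.6  -3.9] y [16.5 20.3 22.1] zmax -80.0
scene -80 18 x [-10.2  -1.1] y [ 4.8 18.3 20.9] zmax -70.5
scene -70 34 x [-10.8   4.4] y [-14.7  14.9  20.7] zmax -60.2
scene -60 42 x [-9.9 10.4] y [-12.7  12.9  18.9] zmax -50.6
scene -50 27 x [-9.8  7.7] y [-11.8  11.4  18.6] zmax -40.7
scene -40 2 x [-8.8 -5.6] y [-6.9 -4.9 -2.8] zmax -37.1
side -110 1 x [-12.1 -12.1] y [8.5 8.5 8.5] zmax -100.9
side -100 30 x [-13.8  -1.3] y [-22.3   8.   17.1] zmax -90.4
side -90 56 x [-14.7   1.9] y [-20.6   1.1  14.9] zmax -80.1
side -80 56 x [-13.4  -7.3] y [-20.4  -4.9  15. ] zmax -70.3
side -70 53 x [-14.5  -7. ] y [-19.2   1.   14.8] zmax -60.0
side -60 52 x [-13.9  -6.7] y [-18.9  -5.6  12.4] zmax -50.2
side -50 50 x [-14.5  -4.7] y [-17.5  -2.6  11.9] zmax -40.1
side -40 6 x [-9.9 -5.6] y [-10.5  -7.1   9.5] zmax -37.2
wrist -110 473 x [-9.7 23.8] y [-7.8 -6.7 11.6] zmax -100.0
wrist -100 280 x [-11.3  11. ] y [-8.4 11.4 12.4] zmax -90.0
wrist -90 1674 x [ 1.9 11. ] y [-9.6 -0.3 13.4] zmax -80.0
wrist -80 1222 x [ 8.2 10.9] y [-11.    1.9  14.8] zmax -70.0
wrist -70 1380 x [ 4.1 11. ] y [-14.8   4.9  18.8] zmax -60.0
wrist -60 1324 x [-3.7 10.8] y [-14.    4.2  18. ] zmax -50.0
wrist -50 882 x [-5.5 10.8] y [-13.2   2.   17.2] zmax -40.0
wrist -40 204 x [-1.6 10.6] y [-10.   -0.2  13.9] zmax -36.0
```

>>> apply_moves(increments=[60, 0, 7, 0, 0, 0, 0, 60, 0, 0, 0, 0, 0, 0, 60, 0, 0, 0, 0, 0, 0, 60, 0, 0, 12, 0, 0, 0, 60, 0, 0, 14, 0, 0, 0, 60, 0, 0, 11, 0, 0, 0, 5, 0, 0, 0, 0, 0, 0, 5, 0, 0, 0, 0, 0, 0, 5, 0, 0, 0, 0, 0, 0, 5, 0, 0, 0, 0, 0, 0, 5, 0, 0, 0, 0, 0, 0, 5, 0, 0, 0, 0, 0, 0], grip_force=15)

```text
t: 8.35
tool_pos: [514.3, 73.1, 201.6]
orientation: [3.141, -0.0, 1.411]
force: [0.0, -0.5, 2.6]
width: 15.6
grasp_force: 15.0
```

>>> apply_moves(increments=[5, 0, -6.3, 0, 0, 0, 3, 5, -0.1, -12.6, 0, 0, 0, 6, 5, -0.1, -12.6, 0, 0, 0, 6, 5, -0.1, -12.6, 0, 0, 0, 6, 5, -0.1, -12.6, 0, 0, 0, 6, 5, -0.1, -12.6, 0, 0, 0, 6])

```text
t: 9.1
tool_pos: [450.6, 98.7, 201.6]
orientation: [3.14, 0.0, 0.831]
force: [-0.4, -1.3, 2.2]
width: 15.4
grasp_force: 15.0
```

>>> apply_moves(increments=[5, -0.1, -12.6, 0, 0, 0, 6, 5, -0.1, -12.6, 0, 0, 0, 6, 5, -0.1, -12.6, 0, 0, 0, 6, 5, -0.1, -12.6, 0, 0, 0, 6, 5, -0.1, -12.6, 0, 0, 0, 6, 5, -0.1, -12.6, 0, 0, 0, 6, 5, -0.1, -12.6, 0, 0, 0, 6, 5, -0.1, -12.6, 0, 0, 0, 6, 5, -0.1, -12.6, 0, 0, 0, 6, 5, -0.1, -12.6, 0, 0, 0, 6, 5, 0, -6.3, 0, 0, 0, 3, 5, 0, 0, 0, 0, 0, 0])

```text
t: 10.6
tool_pos: [408.4, 217.8, 201.6]
orientation: [-3.141, -0.0, -0.264]
force: [-2.3, 0.3, 4.3]
width: 15.4
grasp_force: 15.0
```

>>> apply_moves(increments=[60, 0, 0, 0, 0, 0, 0, 60, 0, 0, 0, 0, 0, 0, 60, 0, 0, -30, 0, 0, 0, 60, 0, 0, -30, 0, 0, 0, 60, 0, 0, -30, 0, 0, -5, 100, 0, 0, 0, 0, 0, -10, 100, 0, 0, 0, 0, 0, -10, 100, 0, 0, 0, 0, 0, -10, 100, 0, 0, 0, 0, 0, -10, 100, 0, 0, 0, 0, 0, -10, 100, 0, 0, 0, 0, 0, -10, 100, 0, 0, 0, 0, 0, -10, 100, 0, 0, 0, 0, 0, -10, 100, 0, 0, 0, 0, 0, -10, 100, 0, 0, 0, 0, 0, -10, 100, 0, 0, 0, 0, 0, -10, 100, 0, 0, 0, 0, 0, -6.5])

```text
t: 12.72
tool_pos: [408.4, 217.2, 290.9]
orientation: [-3.141, 0.0, 1.86]
force: [0.2, -0.2, -0.4]
width: 88.3
grasp_force: 0.0
```

>>> apply_moves(increments=[100, -40, -8, 0, 0, 0, 0, 100, -40, -8, 0, 0, 0, 0, 100, -40, -8, 0, 0, 0, 0, 100, -40, -8, 0, 0, 0, 0, 100, -40, -8, 0, 0, 0, 0, 100, -40, -8, 0, 0, 0, 0, 100, -40, -8, 0, 0, 0, 0, 100, -40, -8, 15, 0, 0, 0, 100, -40, -8, 15, 0, 0, 0, 100, -40, -8, 15, 0, 0, 0, 100, -40, -8, 15, 0, 0, 0, 100, -40, -8, 15, 0, 0, 0, 100, -37.5, -8.5, 15, 0, 0, 0, 100, 0, 0, 0, 0, 0, 0])

```text
t: 14.48
tool_pos: [452.2, -310.2, 199.2]
orientation: [-3.14, -0.003, 1.853]
force: [-0.1, -0.5, -0.0]
width: 88.0
grasp_force: 0.0
```

Run:
```python
from h import *
to([453,-308,200],Rt(1.856))
p=shot('wrist','w3.png'); P=cloud(p)
for l in ['clip','clip_tails','clip_pads','clip_stand']: print(l,[(x,[round(float(a)) for a in pix(p,x[1])]) for x in find(p,l)[:3]])
c=(P[...,0]>400)&(P[...,0]<520)&(P[...,1]>-380)&(P[...,1]<-250)
for lo,hi in [(14,22),(58,65),(66,80),(80,90),(90,104),(104,125)]:
    Q=P[c&(P[...,2]>lo)&(P[...,2]<hi)]
    if len(Q): print(lo,len(Q),Q.mean(0).round(1),Q.min(0).round(),Q.max(0).round(), cv2.minAreaRect(Q[:,:2].astype(np.float32)))
p=shot('side'); P=cloud(p); k=(P[...,2]>222)&(P[...,2]<275)&(P[...,0]>250)&(P[...,0]<560)&(P[...,1]>150)&(P[...,1]<400)
Q=P[k]; print('hook',len(Q),Q.min(0).round(),Q.max(0).round(),np.polyfit(Q[:,0],Q[:,1],1))
```

```text
t 14.47 at [ 452.2 -310.2  199.2] shift [ 1.9  1.3 -0.8] turn [-0.1  -0.15 -0.19] width 88.0 F [-0.1 -0.5 -0. ]
clip [((0.62, [456.6, -307.0, 91.0]), [327, 215])]
clip_tails [((0.56, [456.0, -304.6, 90.3]), [327, 212])]
clip_pads [((0.9, [451.7, -306.0, 82.4]), [321, 209])]
clip_stand [((0.91, [451.5, -290.6, 15.3]), [326, 176])]
14 2072 [ 450.7 -293.5   17.7] [ 422. -344.   14.] [ 482. -267.   21.] ((454.7737731933594, -307.2262268066406), (49.68955993652344, 70.12503814697266), 17.175785064697266)
58 302 [ 453.7 -302.7   62. ] [ 443. -336.   58.] [ 466. -278.   65.] ((453.1971740722656, -307.3321533203125), (18.462779998779297, 59.46610641479492), 7.848474025726318)
66 590 [ 454.4 -306.    77. ] [ 442. -321.   67.] [ 466. -293.   80.] ((455.26312255859375, -306.9667663574219), (21.5277042388916, 26.293275833129883), 17.35055923461914)
80 251 [ 454.4 -305.9   84.8] [ 439. -320.   80.] [ 467. -293.   90.] ((454.487548828125, -307.31097412109375), (25.421993255615234, 22.363662719726562), 17.078317642211914)
90 360 [ 454.4 -305.7   97.3] [ 436. -321.   90.] [ 471. -292.  104.] ((454.6374816894531, -306.96832275390625), (32.2440299987793, 21.81906509399414), 16.57625389099121)
104 561 [ 454.7 -306.4  110.7] [ 433. -323.  104.] [ 476. -291.  114.] ((454.694091796875, -306.8302307128906), (39.574405670166016, 21.498249053955078), 17.225967407226562)
hook 389 [311. 175. 222.] [534. 242. 262.] [-2.25463623e-01  3.05285461e+02]
```

View pics/w3.png

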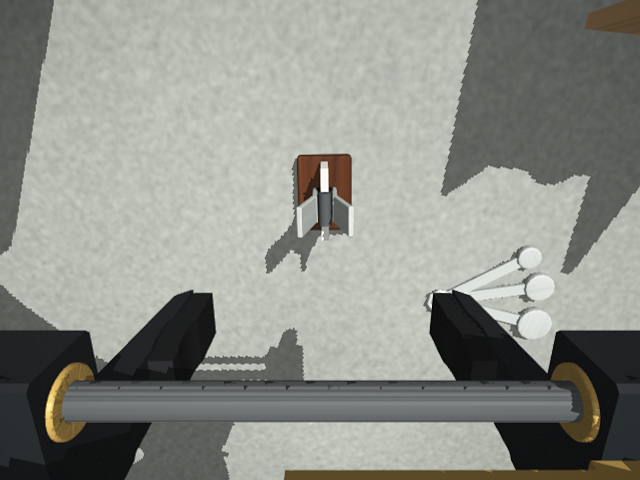

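>>> apply_moves(increments=[100, 2.2, 1.2, 10, 0, 0, -1, 100, 0, 0, 30, 0, 0, 0, 100, 0, 0, 40, 0, 0, 0, 100, 0, 0, 40, 0, 0, 0, 100, 0, 0, 25, 0, 0, 0, 100, 0, 0, 9.5, 0, 0, 0, 70, 0, 0, 0, 0, 0, 0, 60, 0, 0, 0, 0, 0, 0, 55, 0, 0, 0, 0, 0, 0], grip_force=23)

```text
t: 15.9
tool_pos: [454.7, -306.7, 47.9]
orientation: [3.141, 0.002, 1.873]
force: [0.2, 0.1, 0.5]
width: 60.6
grasp_force: 0.0
```

>>> apply_moves(increments=[10, 0, 0, 0, 0, 0, 0, 10, 0, 0, 0, 0, 0, 0, 10, 0, 0, 0, 0, 0, 0, 10, 0, 0, 0, 0, 0, 0, 10, 0, 0, 0, 0, 0, 0, 10, 0, 0, 0, 0, 0, 0], grip_force=23)

```text
t: 16.65
tool_pos: [454.1, -306.0, 46.6]
orientation: [-3.142, -0.0, 1.873]
force: [-0.4, -0.2, -0.4]
width: 19.7
grasp_force: 23.0
```

>>> apply_moves(increments=[10, 0, 0, -8, 0, 0, 0, 10, 0, 0, -15, 0, 0, 0, 10, 0, 0, -25, 0, 0, 0, 10, 0, 0, -35, 0, 0, 0, 10, 0, 0, -40, 0, 0, 0, 10, 0, 0, -50, 0, 0, 3.3, 10, 0, 0, -50, 0, 0, 3.3, 10, 0, 0, -50, 0, 0, 0])

```text
t: 17.65
tool_pos: [453.9, -305.8, 322.9]
orientation: [3.141, 0.001, 1.757]
force: [0.6, -1.1, 0.3]
width: 19.7
grasp_force: 23.0
```

>>> apply_moves(increments=[10, 20, 5, 0, 0, 0, 0, 10, 34, 9, 0, 0, 0, 0, 10, 34, 9, 0, 0, 0, 0, 10, 34, 9, 0, 0, 0, 0, 10, 34, 9, 0, 0, 0, 0, 10, 34, 9, 0, 0, 0, 0, 10, 34, 9, 0, 0, 0, 0, 10, 34, 9, 0, 0, 0, 0, 10, 34, 9, 0, 0, 0, 0, 10, 34, 9, 0, 0, 0, 0, 10, 34, 9, 0, 0, 0, 0, 10, 20, 5, 0, 0, 0, 0, 10, 9, 0, 0, 0, 0, 0, 10, 0, 0, 0, 0, 0, 0])

```text
t: 19.4
tool_pos: [479.4, 95.1, 319.5]
orientation: [-3.141, 0.0, 1.759]
force: [-0.7, -0.9, -0.7]
width: 19.7
grasp_force: 23.0
```

Run:
```python
from h import *
to([480,95,320],Rt(1.757))
s=monitor.sense(); p=shot('wrist','w4.png'); P=cloud(p); R=Rn.from_euler('xyz',s['orientation'])
for l in ['clip','clip_pads','tall_tin','guard']: print(l,[(x,[round(float(a)) for a in pix(p,x[1])]) for x in find(p,l)[:3]])
T=R.inv().apply((P-s['tool_pos']).reshape(-1,3)).reshape(P.shape)
for a in range(-70,30,8):
    m=(np.abs(T[...,0])<30)&(np.abs(T[...,1])<45)&(T[...,2]>=a)&(T[...,2]<a+8); q=T[m]
    if len(q): print(a,len(q),'x',np.percentile(q[:,0],[2,98]).round(1),'y',np.percentile(q[:,1],[2,50,98]).round(1),p['frame'][m].mean(0).round())
roi=(P[...,0]>560)&(P[...,0]<850)&(P[...,1]>-250)&(P[...,1]<300)
for lo,hi,l in [(180,187,'short'),(222,230,'tall')]:
    k,L,S,C=cv2.connectedComponentsWithStats((roi&(P[...,2]>lo)&(P[...,2]<hi)).astype(np.uint8))
    for i in range(1,k):
        if S[i,4]>600: Q=P[L==i]; print(l,S[i].tolist(),cv2.minEnclosingCircle(Q[:,:2].astype(np.float32)))
```

```text
t 19.4 at [479.4  95.1 319.5] shift [-0.2  0.6 -0.5] turn [-0.03  0.    0.11] width 19.7 F [-0.7 -0.9 -0.7]
clip [((0.71, [484.0, 102.1, 352.2]), [332, 293]), ((0.17, [642.6, 66.2, 187.6]), [502, 277])]
clip_pads [((0.86, [478.0, 100.3, 340.5]), [318, 283])]
tall_tin [((0.96, [798.3, 105.2, 104.7]), [624, 237]), ((0.8, [594.0, 279.4, 94.1]), [483, 13]), ((0.77, [740.5, 307.4, 40.7]), [608, 24])]
guard [((0.82, [554.6, 89.3, 151.1]), [401, 221]), ((0.46, [473.0, 104.1, 364.6]), [306, 298])]
-70 2661 x [-10.4  10.3] y [-22.2  -4.   25.6] [109. 112. 111.]
-62 1542 x [-7.9 10.4] y [-21.9  -4.   25.5] [61. 63. 63.]
-54 1100 x [-5.8 10.4] y [-21.5   7.7  24.8] [68. 70. 70.]
-46 861 x [-6.8 10.4] y [-20.1   7.5  23.7] [72. 74. 74.]
-38 290 x [-9.2 10.3] y [-14.6   7.4  17.6] [131. 135. 131.]
-30 1584 x [-13.3  12.1] y [-7.8  1.1  9.7] [94. 98. 98.]
-22 306 x [-0.4 12.2] y [-11.3   0.2  13.4] [135. 140. 136.]
-14 282 x [-4.1 10.4] y [-13.7  -9.5  15.4] [143. 148. 143.]
-6 465 x [-7.4 10.4] y [-16.   -7.5  17.3] [103. 106. 103.]
2 218 x [-10.2  10.4] y [-17.1  11.4  18.4] [105. 108. 104.]
short [578, 69, 32, 123, 709] ((675.3758544921875, 193.64622497558594), 45.25870132446289)
short [543, 252, 28, 122, 605] ((703.1776123046875, 38.994441986083984), 60.00233840942383)
short [478, 254, 66, 61, 3082] ((655.3909301757812, 58.648582458496094), 28.562240600585938)
tall [511, 182, 82, 77, 4867] ((642.51953125, 126.86165618896484), 28.957550048828125)
```

View pics/w4.png

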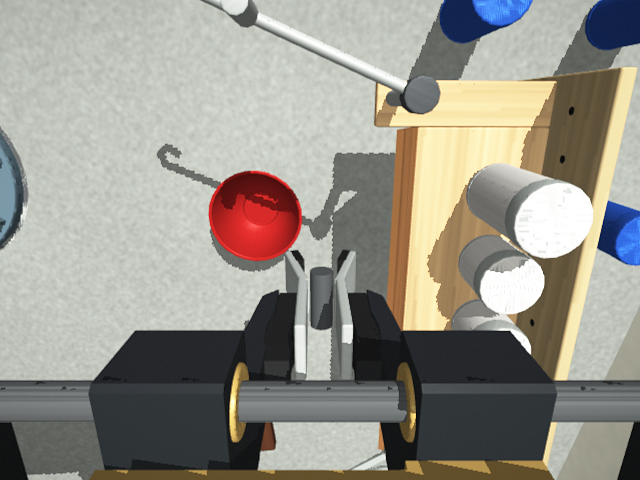

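Run:
```python
from h import *
p=shot('wrist'); P=cloud(p).reshape(-1,3); C=p['frame'].reshape(-1,3)
yaw=0.186; ys=np.array([-np.sin(yaw),np.cos(yaw)]); xs=np.array([np.cos(yaw),np.sin(yaw)]); O=np.array([642.5,126.9])-102*xs
a=(P[:,:2]-O)@xs; b=(P[:,:2]-O)@ys; z=P[:,2]
print('O',O)
m=(np.abs(a)<60)&(b>-60)&(b<70)&(z>110)&(z<175)
# guard-frame coords about O,165
c,s_=np.cos(.45),np.sin(.45)
gx=a*c+(z-165)*s_; gz=-a*s_+(z-165)*c
for lo in range(-60,20,5):
    q=m&(gz>=lo)&(gz<lo+5)&(np.abs(gx)<40)
    if q.sum()>3: print(lo,q.sum(),'gx',np.percentile(gx[q],[2,25,50,75,98]).round(1),'z',z[q].mean().round(1),C[q].mean(0).round())
q=m&(gz<-3)&(gz>-30)&(np.abs(gx)<12); A=np.c_[b[q],gz[q],np.ones(q.sum())]; print('face gx ~ b,gz,1',np.linalg.lstsq(A,gx[q],rcond=None)[0])
# row-wise nearest-robot extreme
for lo in range(-60,70,20):
    q=m&(b>=lo)&(b<lo+20)&(gz>-4)&(gz<8)&(np.abs(gx)<12)
    if q.sum()>5: print('edge b',lo,q.sum(),'a',np.percentile(a[q],[2,50,98]).round(1),'gx',np.percentile(gx[q],[2,50,98]).round(1),'gz',np.percentile(gz[q],[50,90,98]).round(1))
```

```text
O [542.25931511 108.03720348]
-60 1644 gx [13.2 17.5 20.2 22.9 26.9] z 121.9 [252. 238. 185.]
-55 1583 gx [ 3.8  7.2  9.9 12.5 16.4] z 122.0 [251. 236. 181.]
-50 456 gx [-6.1  2.9  3.6  4.6  7.2] z 122.8 [234. 206. 150.]
-45 302 gx [-17.  -10.8   3.3   3.5   3.9] z 125.2 [196. 161. 114.]
-40 310 gx [-33.9 -21.4   3.1   3.5   3.8] z 127.4 [172. 133.  90.]
-35 232 gx [-31.7 -26.3   3.4   3.6   3.9] z 132.7 [161. 116.  75.]
-30 188 gx [3.1 3.4 3.5 3.6 3.9] z 141.8 [154. 104.  63.]
-25 166 gx [3.2 3.4 3.5 3.6 3.9] z 146.3 [156. 105.  64.]
-20 210 gx [1.3 3.3 3.5 3.7 3.9] z 150.7 [159. 108.  65.]
-15 178 gx [3.1 3.4 3.5 3.6 3.9] z 155.4 [160. 108.  66.]
-10 207 gx [3.1 3.3 3.5 3.7 3.9] z 159.8 [151. 102.  62.]
-5 807 gx [-2.5 -0.6  1.2  3.2  3.8] z 164.5 [159. 108.  65.]
0 330 gx [-2.1 -0.7  0.8  2.4  3.7] z 165.8 [164. 112.  67.]
face gx ~ b,gz,1 [ 5.33225398e-04 -8.59655271e-04  3.47051324e+00]
edge b -60 155 a [-2.   0.8  4.5] gx [-2.5  1.   3.6] gz [-0.4  0.4  1.1]
edge b -40 171 a [-2.1  0.9  4.6] gx [-2.3  1.   3.7] gz [-0.2  0.7  1.1]
edge b -20 174 a [-1.9  1.1  4.4] gx [-2.5  1.   3.6] gz [-0.4  0.5  1.3]
edge b 0 185 a [-2.1  0.9  4.7] gx [-2.3  0.9  3.8] gz [-0.4  0.5  1.2]
edge b 20 193 a [-1.9  1.1  4.6] gx [-2.3  1.   3.8] gz [-0.4  0.5  1. ]
edge b 40 209 a [-1.9  1.1  4.8] gx [-2.3  1.1  3.8] gz [-0.4  0.6  1. ]
edge b 60 9 a [-1.9  1.2  4.4] gx [-2.   0.8  3.6] gz [-1.2  0.3  0.5]
```

>>> apply_moves(increments=[10, 0, 0, 0, -6, 0, 0, 10, 0, 0, 0, -7, 0, 0, 10, 0, 0, 0, -7, 0, 0, 10, 0, 0, 0, -5.8, 0, 0, 10, 0, 0, 0, 0, 0, 0])

```text
t: 20.32
tool_pos: [478.8, 94.2, 319.2]
orientation: [2.692, 0.0, 1.756]
force: [0.7, -0.0, -0.7]
width: 19.8
grasp_force: 23.0
```

Run:
```python
from h import *
to([522.8,104.4,203.9],Rt(1.757,-.45)); print(Rt(1.757,-.45).apply([0,0,1]))
```

```text
t 20.32 at [478.8  94.2 319.2] shift [  1.9  -9.5 123.5] turn [-0.01  0.02 -0.03] width 19.8 F [ 0.7 -0.  -0.7]
[ 0.42744678  0.08052497 -0.9004471 ]
```

>>> apply_moves(increments=[10, 1, -5, 10, 0, 0, 0, 10, 0.9, -4.5, 20, 0, 0, 0, 10, 0, 0, 30, 0, 0, 0, 10, 0, 0, 30, 0, 0, 0, 10, 0, 0, 20, 0, 0, 0, 10, 0, 0, 10, 0, 0, 0, 10, 0, 0, 0, 0, 0, 0])

```text
t: 21.2
tool_pos: [522.4, 104.9, 206.5]
orientation: [2.694, -0.001, 1.758]
force: [0.6, 0.1, -0.7]
width: 19.8
grasp_force: 23.0
```

```bash
cat > meas.py <<'E'
from h import *
s=monitor.sense(); to([522.8,104.4,203.9],Rt(1.757,-.45))
p=shot('wrist','w5.png'); P=cloud(p); R=Rn.from_euler('xyz',s['orientation'])
T=R.inv().apply((P-s['tool_pos']).reshape(-1,3)); C=p['frame'].reshape(-1,3).astype(int)
brown=(C[:,0]-C[:,2]>50)&(C[:,0]<215)&(np.abs(T[:,1])<15)&(T[:,2]>0)&(T[:,2]<110)&(np.abs(T[:,0])<80)
for lo in range(0,110,6):
    q=brown&(T[:,2]>=lo)&(T[:,2]<lo+6)
    if q.sum()>5: print('guard z',lo,q.sum(),'x',T[q,0].min().round(),T[q,0].max().round(),'y',np.percentile(T[q,1],[2,50,98]).round(1))
grey=(np.ptp(C,axis=1)<22)&(np.abs(T[:,0])<14)&(np.abs(T[:,1])<30)
for lo in range(-54,14,6):
    q=grey&(T[:,2]>=lo)&(T[:,2]<lo+6)
    if q.sum()>5: print('clip z',lo,q.sum(),'x',np.percentile(T[q,0],[2,98]).round(1),'y',np.percentile(T[q,1],[2,50,98]).round(1))
q=brown&(T[:,1]>2)&(T[:,2]>40); A=np.c_[T[q][:,[0,2]],np.ones(q.sum())]
if q.sum()>20: print('face y~x,z,1',q.sum(),np.linalg.lstsq(A,T[q,1],rcond=None)[0].round(4))
k,L,S,_=cv2.connectedComponentsWithStats(((P[...,2]>222)&(P[...,2]<230)&(P[...,0]>590)&(P[...,0]<700)).astype(np.uint8))
for i in range(1,k):
    if S[i,4]>500:
        Q=P[L==i]; c=cv2.minEnclosingCircle(Q[:,:2].astype(np.float32)); print('tall',c,'tool',R.inv().apply(np.r_[c[0],226.7]-s['tool_pos']).round(1))
E
python3 meas.py
```

```text
t 21.2 at [522.4 104.9 206.5] shift [-0.5 -0.9  2.4] turn [-0.13 -0.06  0.05] width 19.8 F [ 0.6  0.1 -0.7]
guard z 42 1481 x -80.0 78.0 y [-2.4  0.2  3.1]
guard z 48 21 x -2.0 78.0 y [-5.1 -0.4  3.1]
guard z 54 10 x 59.0 60.0 y [-2.1  0.5  3. ]
guard z 60 10 x 59.0 59.0 y [-2.2  0.4  3. ]
guard z 72 7 x 59.0 59.0 y [-1.1  0.7  3.1]
guard z 78 9 x 59.0 59.0 y [-1.8  0.7  3.1]
guard z 84 14 x 59.0 77.0 y [-14.9 -10.1   1.8]
guard z 90 31 x -35.0 61.0 y [-7.5 -0.7  5.3]
guard z 96 44 x -70.0 61.0 y [ 3.3 10.6 14.3]
clip z -54 842 x [-3.4 10.4] y [-21.8   7.5  24.7]
clip z -48 740 x [-7.5 10.4] y [-21.2   7.4  24.2]
clip z -42 556 x [-5.2 10.4] y [-19.    7.3  22. ]
clip z -36 184 x [-8.5 10.4] y [-8.6  7.1 11.4]
clip z -30 1379 x [-12.9  12.1] y [-7.   0.9  8.9]
clip z -24 299 x [-7.2 12.3] y [-10.2  -1.7  11.9]
clip z -18 193 x [-1.5 10.8] y [-12.1  -8.   13.6]
clip z -12 220 x [-4.7 10.3] y [-13.9 -10.2  15. ]
clip z -6 365 x [-6.9 10.4] y [-15.5  -7.3  16.4]
clip z 0 255 x [-9.7 10.4] y [-17.2 -11.   17.6]
clip z 6 50 x [ 1.3 10.3] y [-17.4 -11.   16.9]
face y~x,z,1 336 [-0.006   0.1239 -2.948 ]
tall ((641.8840942382812, 126.73075866699219), 28.86797332763672) tool [ -0.8 118.2  34.3]
```

>>> apply_moves(increments=[10, 0, -0.3, 10, 0, 0, 0, 10, 0, 0, 12, 0, 0, 0, 10, 0, 0, 12, 0, 0, 0, 10, 0, 0, 10, 0, 0, 0, 10, 0, 0, 8, 0, 0, 0, 10, 0, 0, 5, 0, 0, 0, 10, 0, 0, 3, 0, 0, 0, 10, 0, 0, 0, 0, 0, 0])

```text
t: 22.25
tool_pos: [548.0, 109.5, 153.4]
orientation: [2.691, -0.0, 1.758]
force: [0.6, -0.2, -0.3]
width: 19.8
grasp_force: 23.0
```

```bash
python3 meas.py | grep -v 'guard z [5-9]'
```

```text
t 22.25 at [548.  109.5 153.4] shift [ -0.4  -1.1 -56.7] turn [ 0.01 -0.02  0.04] width 19.8 F [ 0.6 -0.2 -0.3]
guard z 0 14 x 60.0 60.0 y [-2.6 -0.2  2.6]
guard z 12 13 x 60.0 60.0 y [-2.4 -0.1  2.7]
guard z 18 12 x 60.0 60.0 y [-2.5  0.1  2.7]
guard z 24 19 x 60.0 78.0 y [-14.6  -1.7   2.7]
guard z 30 50 x 59.0 61.0 y [-11.7  -2.3   2.9]
guard z 36 83 x -73.0 61.0 y [-1.   8.6 13.3]
guard z 42 12 x 56.0 61.0 y [-3.7 -3.4 14.9]
guard z 102 57 x 9.0 21.0 y [-8.3 -6.7 -5.9]
guard z 108 22 x 9.0 21.0 y [-9.5 -9.  -7.8]
clip z -54 836 x [-1.7 10.4] y [-21.7   7.5  24.7]
clip z -48 721 x [-3.3 10.3] y [-21.4   7.4  24.1]
clip z -42 560 x [-6.  10.3] y [-19.1   7.3  22.1]
clip z -36 188 x [-7.8 10.4] y [-8.9  7.1 11.1]
clip z -30 1380 x [-13.   12.1] y [-6.7  0.9  8.6]
clip z -24 295 x [-7.6 12.3] y [-10.3  -1.7  11.9]
clip z -18 206 x [-1.6 10.5] y [-12.1  -8.1  13.6]
clip z -12 210 x [-4.4 10.3] y [-13.9  -9.8  15. ]
clip z -6 362 x [-6.5 10.3] y [-15.5  -7.3  16.4]
clip z 0 248 x [-9.1 10.3] y [-17.2 -11.4  17.4]
clip z 6 53 x [ 0.9 10.3] y [-17.5 -11.7  16.8]
face y~x,z,1 30 [-6.20000e-03  1.86600e+00 -6.47592e+01]
tall ((642.1757202148438, 127.25762176513672), 29.299518585205078) tool [-1.000e-01  1.182e+02 -2.430e+01]
```

View pics/w5.png

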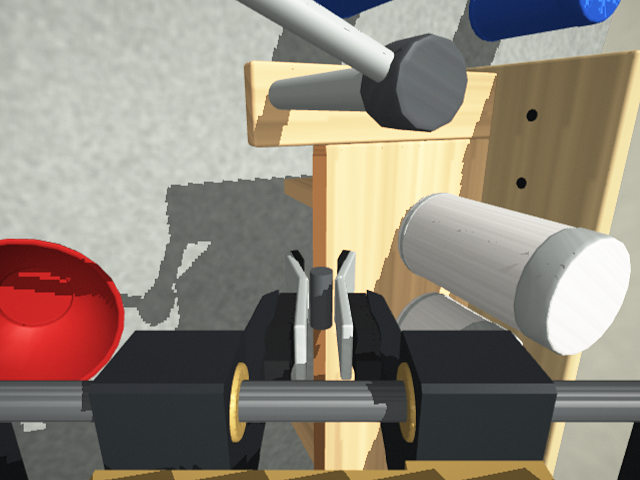

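>>> apply_moves(increments=[10, 0, -0.6, 2, 0, 0, 0, 10, 0, 0, 0, 0, 0, 0, 30, 0, 0, 0, 0, 0, 0, 40, 0, 0, 0, 0, 0, 0, 50, 0, 0, 0, 0, 0, 0, 60, 0, 0, 0, 0, 0, 0, 70, 0, 0, 0, 0, 0, 0, 70, 0, 0, 0, 0, 0, 0, 70, 0, 0, 0, 0, 0, 0, 70, 0, 0, 0, 0, 0, 0])

```text
t: 23.55
tool_pos: [548.3, 109.6, 151.3]
orientation: [2.691, 0.0, 1.758]
force: [0.8, 0.2, -0.2]
width: 61.3
grasp_force: 0.0
```

Back off along the tool axis and check.

>>> apply_moves(increments=[70, 0, 0, -10, 0, 0, 0, 70, 0, 0, -20, 0, 0, 0, 70, 0, 0, -30, 0, 0, 0, 70, 0, 0, -30, 0, 0, 0, 70, 0, 0, -30, 0, 0, 0, 70, 0, 0, 0, 0, 0, 0])

```text
t: 24.3
tool_pos: [498.0, 99.7, 262.7]
orientation: [2.686, 0.002, 1.758]
force: [-0.3, 0.6, 0.1]
width: 61.7
grasp_force: 0.0
```

Run:
```python
from h import *
s=monitor.sense(); print(np.round(s['tool_pos'],1),s['width'],s['t'])
p=shot('wrist','w6.png'); P=cloud(p).reshape(-1,3); C=p['frame'].reshape(-1,3).astype(int)
yaw=.186; ys=np.array([-np.sin(yaw),np.cos(yaw)]); xs=np.array([np.cos(yaw),np.sin(yaw)]); O=np.array([542.3,107.8])
a=(P[:,:2]-O)@xs; b=(P[:,:2]-O)@ys; z=P[:,2]-165; c,n=np.cos(.45),np.sin(.45); gx=a*c+z*n; gz=-a*n+z*c
br=(C[:,0]-C[:,2]>50)&(np.abs(b)<60)&(np.abs(gz)<2)&(np.abs(gx)<6); print('guard gx',np.percentile(gx[br],[3,50,97]).round(1))
gr=(np.ptp(C,axis=1)<25)&(np.abs(b)<22)&(np.abs(gx)<32)
for lo in range(-10,60,5):
    q=gr&(gz>=lo)&(gz<lo+5)
    if q.sum()>5: print(lo,q.sum(),'gx',np.percentile(gx[q],[2,50,98]).round(1),'b',np.percentile(b[q],[2,98]).round(1))
q=gr&(gz>35)&(gz<60); print('rect (gx,b)',cv2.minAreaRect(np.c_[gx[q],b[q]].astype(np.float32)))
k,L,S,_=cv2.connectedComponentsWithStats((((P[:,2]>222)&(P[:,2]<230)&(P[:,0]>590)&(P[:,0]<700)).reshape(480,640)).astype(np.uint8))
for i in range(1,k):
    if S[i,4]>500: m=(L==i).ravel(); print('tall b',(b[m].min()+b[m].max())/2, a[m].min(),a[m].max())
```

```text
[498.   99.7 262.7] 61.65566021360009 24.3
guard gx [-2.3  0.7  3.1]
-10 77 gx [-8.3  3.9  8. ] b [-9.7 10.8]
-5 15 gx [-8.6  6.8  9.8] b [10.2 10.7]
0 17 gx [-9.1 -5.8  9.4] b [10. 11.]
5 30 gx [-8.8  1.2  9.2] b [ 9.7 12.9]
10 330 gx [-7.  -0.9  8. ] b [-12.4  12.7]
15 426 gx [-8.1  0.2  8.7] b [-11.7  12.1]
20 139 gx [-10.9  -8.1  11.2] b [-9.7 10.8]
25 153 gx [-12.4  -9.3  12.5] b [-9.5 10.8]
30 153 gx [-13.7 -10.5  13.6] b [-9.6 10.6]
35 165 gx [-14.6  12.8  15.2] b [-9.8 10.8]
40 158 gx [-15.6 -13.2  16.4] b [-9.5 10.7]
45 386 gx [-19.2 -14.3  19.9] b [-10.2  10.6]
50 157 gx [-18.9 -15.8  19.7] b [-9.9 10. ]
rect (gx,b) ((0.12484359741210938, 0.25121212005615234), (39.72551345825195, 22.476566314697266), 1.487943172454834)
tall b 0.6654773399483904 72.76179623716833 129.89101813509305
```

View pics/w6.png

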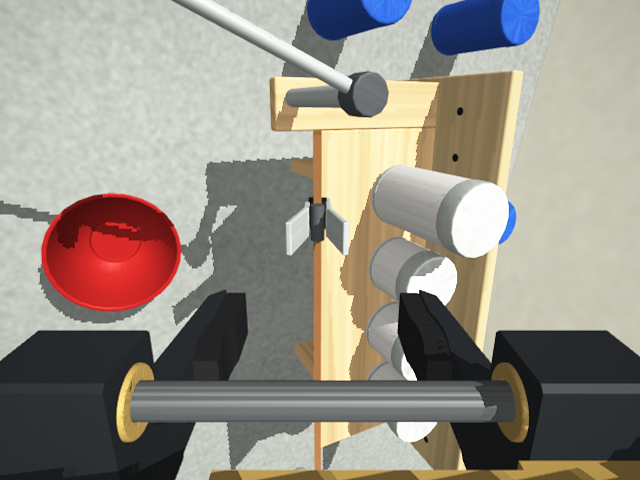

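```bash
python3 -c "
from bench import arm
print(arm.sign_off())"
```

```text
the job is handed in; nothing more can be done
None
```

I swung the hook arm out to about 1.9 rad and clipped the clip on the guard in front of the tall tin: square, pin about 11 mm above the edge, within 1 mm of the tin's middle. I handed the job in at about 24 s with no verdict returned; the fingertips ended about 37 mm short of the stated TCP, which I corrected for after one missed pinch at the knob.

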